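# Close two beam shutters through the windows of a lever guard

### The job

Shut the laser beams off at the guarded shutters: reach down through the guard's window and press the lever with the square pad fully down to its stop, then do the same through the other window with the lever that has the round pad; both stay down by themselves. Use the fingertips only, do not touch the guard, do not slam or force the levers, and leave the things standing beside the guard where they are.

Things in the scene. Friction and masses are not known exactly. Their poses are not given: they have to be found in the camera images.
- guard: fixed guard over the levers' pads; origin on the bench under its centre, x away from the robot, y left. Level top plate 116 (x) x 216 (y) x 4 mm, upper face 120 mm above the bench, on four posts; bar fences at front and sides, back open. Two square windows 76 x 76 mm in the plate, centred at x = 0, y = +50 and -50 mm, a 24 mm bridge between them. Place and yaw vary
- main_shutter_pad (a point): centre of the upper face of the SQUARE pad (48 x 48 x 6 mm, black) of the main beam's shutter lever, central under one of the guard's windows (which one varies); at first 15 to 18 mm below the plate's upper face, at its stop about 35 mm below it (about 20 mm of travel)
- probe_shutter_pad (a point): centre of the upper face of the ROUND pad (48 mm diameter, 6 mm thick, black) of the probe beam's shutter lever, under the other window; same heights and travel
- main_shutter (a joint): square-pad lever's angle in rad: 0 up (beam open), 0.26 fully down on its stop (the dark flag at its far end covers its beam tube). Pad centre 75 mm from the pivot, which lies on the guard's +x side. No spring: friction, about 3 N at the pad, keeps it where it is left. Starts between 0 and 0.03
- probe_shutter (a joint): round-pad lever's angle, same meaning, friction and range
- holder_short: loose black post holder with a post, 50 x 38 x 70 mm, standing to the left of the guard (leave alone); origin under its centre
- tin_large: loose round white sample tin, 62 mm diameter, 23 mm high, to the right of the guard (leave alone); origin under its centre
- holder_tall: loose black post holder with a post, 50 x 38 x 105 mm, to the right of the guard and farther back (leave alone); origin under its centre

How it is judged (in metres and radians):
On the way, in this order (a step that is already met when the one before it is completed fails the run):
1. the square-pad lever is pressed down to its stop by fingers at its pad (value of joint main_shutter above 0.22 rad and distance between the grasp point and main_shutter_pad below 0.07 m), for 0.1 s.
2. then the round-pad lever is pressed down to its stop by fingers at its pad (value of joint probe_shutter above 0.22 rad and distance between the grasp point and probe_shutter_pad below 0.07 m), for 0.1 s.
At the end, for the whole second after the job is handed in: both levers are down (joint above 0.22 of 0.26 rad, that is, the pad within 3 mm of its stop), and the three loose things beside the guard are within 20 mm of where they stood (value of joint each of main_shutter, probe_shutter above 0.22 rad and distance of each of holder_short, tin_large, holder_tall from where it was at the start of the episode below 0.02 m); the robot touches nothing.
It fails at once if the robot touches the guard (more than 0.5 N) (contact force between any of the arm, the fingers and guard above 0.5 N).
It fails at once if the round-pad lever is pressed before the square-pad lever is down (value of joint probe_shutter above 0.12 rad and value of joint main_shutter below 0.2 rad).
It fails at once if a lever is slammed or forced with more than 50 N (contact force between the fingers and main_shutter above 50 N or contact force between the fingers and probe_shutter above 50 N).
It fails at once if a thing beside the guard is pushed, lifted or carried (more than 20 mm from its place) (distance of any of holder_short, tin_large, holder_tall from where it was at the start of the episode above 0.02 m).
It also fails if it takes over 38 s, if anything falls off the work surface, if the arm or the gripper's body presses on something with over 40 N, if the wrist force passes 120 N, or if a joint passes its speed limit or range.

### The arm

A 6-joint arm with a two-finger parallel gripper is mounted at the origin on the work surface; the furniture and walls round the work are solid. World frame = base frame: x ahead of the robot, y to its left, z up, the work surface at z = 0. Lengths are in m, angles in degrees, forces in N, time in s.
With the tool pointing down it reaches from about 0.3 to 0.875 m from the base axis. Payload 6.4 kg.
Tool frame: the origin (TCP) lies between the finger pads; the fingertips stand 19 mm ahead of it and the grasp point (between the pads) is the TCP; z points along the fingers, y is the line along which they close (so a half turn about z gives the same grasp; the last joint's range is limited). The gripper opens to 85 mm and grips with 20 to 120 N. Pads are 22 mm wide; open, the fingers measure 114 mm over their backs; the gripper's body (76 mm by 85 mm) begins 54 mm behind the grasp point. The pads swing forward as they close: fully open they stand 13 mm farther back than shut.
Start: joints at [61.404, 10.359, 92.074, -0, 77.567, -11.82], TCP at [0.166, 0.551, 0.25] pointing down, gripper open.
Joint ranges: [-171.53, 171.53], [-51.25, 118.39], [17.06, 147.69], [-65.23, 245.23], [0, 150.52], [-178.68, 178.68]. Speed limits (degrees/s): [147.25, 147.25, 172.46, 180, 180, 180].

### API

Orientations are given as [roll, pitch, yaw] about the fixed x, y, z axes, in that order (R = Rz(yaw) Ry(pitch) Rx(roll)).
In Python, from bench import arm, eyes, finder gives the robot as it stands.
- The arm moves only by the shell command python3 -m jog 'ROWS' [OPENING] [FORCE]. ROWS is JSON, a list of rows, each an object with "dp": the shift along the tool's x, y, z normalised to -1 to 1, where 1 is 300 mm, a list of three; "twist": the turn about the tool's z normalised to -1 to 1, where 1 is 90 degrees. In form: [{"dp": [x, y, z], "twist": twist}, ...]. A call has exactly 5 rows; each row shifts and turns the commanded pose from where the row before left it, along the tool's axes as they then stand; what a row does not reach is not made up. A row lasts 1/8 s, in which the tool goes at most 62.5 mm and 10.7 degrees, less where a joint would pass 70% of its speed; a pose out of reach is approached as far as the arm can. A call with a number of a shift or a turn outside -1 to 1 is refused whole. A call with a gripper value outside its range is refused whole. OPENING is the closure, from -1 (fully open) to 1 (shut), set as the call begins (- or left out, the last holds). The fingers move at their own pace and stop on an object; FORCE is the grip in N (left out, the last holds). Time passes only in rows, so rows that do not move let the fingers close, or fill a call up. It gives the time, the measured TCP pose, the force, the opening and the grip force at its end, in the units of the state.
- arm.read_state(): the state, without advancing time (a new reading comes with each control period).
- eyes.grab_frame(name): name is "scene" or "side" or "wrist"; returns the picture (480x640x3 uint8, red, green, blue); there is no depth.
- eyes.camera_info(name): a dict with "intrinsics" (3x3 intrinsics, pixels), "rvec" (rotation vector, rad) and "tvec" (3), from world to camera coordinates, as OpenCV has them. Camera axes: x right, y down, z forward; pixel columns grow to the right and rows downward; lengths in m; the calibration is good to about 2 mm. A picture is of the moment at which its call begins: read the wrist's pose just before it. camera_info takes no time and is no camera call; for the wrist camera it gives the pose at the moment of the call.
- arm.hand_in(): hands the job in; it is judged then, once.
Trained networks look in the newest picture that a camera, given by its name, has taken for a name from the list of things; names that differ only in an ending like _2 or _b are one class to them, and where a whole thing is asked for, a point or a joint stands for the part that bears it (a point fixed in the world has none). Each returns a list of dicts, best first, with "p" (0 to 1); they miss things now and then, are a little off and sometimes report something else, mostly with a low value. They report only what shows in the picture. A call takes as long as a camera call.
- finder.recognise(camera, name): "xy" ([column, row] in pixels, amid what is visible of it).
- finder.cut_out(camera, name): "region" (480x640 bool, what is visible of it) and "xy" ([column, row] in pixels, amid what is visible of it).
- finder.pinpoint(camera, name): "xy" ([column, row] in pixels: a listed point, or the origin of a listed thing).
The state is a dict: "time_s": time; "joints": joint angles; "qd": joint speeds; "joint_torque": joint torques, N m; "tool_pos": TCP position; "ee_rot": TCP orientation; "wrist_force": force on the tool from outside, world axes, zero at the start; "torque": the same for the moment, N m; "opening": finger opening in m; "finger_force": force on a finger pad.
Only numpy, scipy, OpenCV 4.12 (cv2) and the standard library are available. Lean on these libraries where they do the work, as an engineer would, in place of code of your own. Each camera call takes 0.05 s, during which the arm holds its last target. There are 200 camera calls.

## Working session

There is one attempt and no reset: what is moved stays moved. The work goes in short steps, Python scripts to look and compute and a shell command to move; the robot and the scene stay as the last step left them, time stands still between calls to the robot, and variables do not carry over. Pictures are saved under pics/ and viewed, at most 10 in all, crops included, and the job is handed in when it is done.

```bash
mkdir -p pics; ls; cat > h.py <<'E'
import numpy as np, cv2
from bench import arm, eyes, finder
def cam(n):
    c=eyes.camera_info(n); return np.array(c["intrinsics"],float),cv2.Rodrigues(np.array(c["rvec"],float))[0],np.array(c["tvec"],float).ravel()
def onz(n,xy,z):
    K,R,t=cam(n); d=R.T@np.linalg.inv(K)@np.array([*xy,1.]); o=-R.T@t
    return o+d*(z-o[2])/d[2]
def proj(n,P):
    K,R,t=cam(n); q=(K@(R@np.atleast_2d(P).T+t[:,None])); return (q[:2]/q[2]).T
E
python3 - <<'E'
from h import *
s=arm.read_state(); print(s)
Z=dict(guard=0,main_shutter_pad=.103,probe_shutter_pad=.103,holder_short=0,tin_large=0,holder_tall=0)
ims=[]
for n in("scene","side","wrist"):
    im=eyes.grab_frame(n); cv2.imwrite(f"pics/{n}0.png",im[:,:,::-1])
    for k in Z:
        print(n,k,[(np.round(r["xy"],1),round(r["p"],2),onz(n,r["xy"],Z[k]).round(3)) for r in finder.pinpoint(n,k)[:2]])
E
```

```text
pics
{'time_s': 0.0, 'joints': array([ 6.14059784e+01,  1.04009434e+01,  9.21325738e+01,  9.53990015e-04,
        7.75666619e+01, -1.18211198e+01]), 'qd': array([-0.02824175, -0.06822016,  0.01000181, -0.00112593, -0.00565022,
       -0.05059557]), 'joint_torque': array([ 1.05911578e-03, -4.44876587e+01, -3.51339483e+01, -1.53333672e-04,
        9.27751302e-03, -4.89255015e-06]), 'tool_pos': array([0.16566642, 0.55007378, 0.2493857 ]), 'ee_rot': array([-1.79902136e+02, -2.14338815e-02,  1.63226874e+02]), 'wrist_force': array([-0.60756697,  0.26348587, -0.14729648]), 'torque': array([ 0.01519666, -0.03398006, -0.00620434]), 'finger_force': 0.0, 'opening': 0.08536522228811348}
scene guard [(array([288.4, 285.1]), 0.75, array([0.473, 0.034, 0.   ]))]
scene main_shutter_pad [(array([302.3, 258.4]), 0.91, array([ 0.472, -0.017,  0.103])), (array([273.7, 222. ]), 0.22, array([0.485, 0.089, 0.103]))]
scene probe_shutter_pad [(array([276.1, 222.7]), 0.67, array([0.487, 0.085, 0.103]))]
scene holder_short [(array([263.2, 221.8]), 0.53, array([0.531, 0.217, 0.   ]))]
scene tin_large [(array([326.1, 362.6]), 0.89, array([ 0.429, -0.138,  0.   ]))]
scene holder_tall [(array([376.5, 334.3]), 0.63, array([ 0.527, -0.143,  0.   ]))]
side guard []
side main_shutter_pad [(array([328.2, 208.5]), 0.6, array([ 0.483, -0.011,  0.103]))]
side probe_shutter_pad [(array([363.3, 237. ]), 0.85, array([0.488, 0.092, 0.103]))]
side holder_short [(array([386.5, 303.1]), 0.94, array([0.532, 0.205, 0.   ]))]
side tin_large [(array([302.9, 189. ]), 0.52, array([ 0.427, -0.141,  0.   ]))]
side holder_tall [(array([271.4, 214. ]), 0.7, array([ 0.534, -0.147,  0.   ]))]
wrist guard []
wrist main_shutter_pad []
wrist probe_shutter_pad []
wrist holder_short []
wrist tin_large []
wrist holder_tall []
```

View pics/scene0.png

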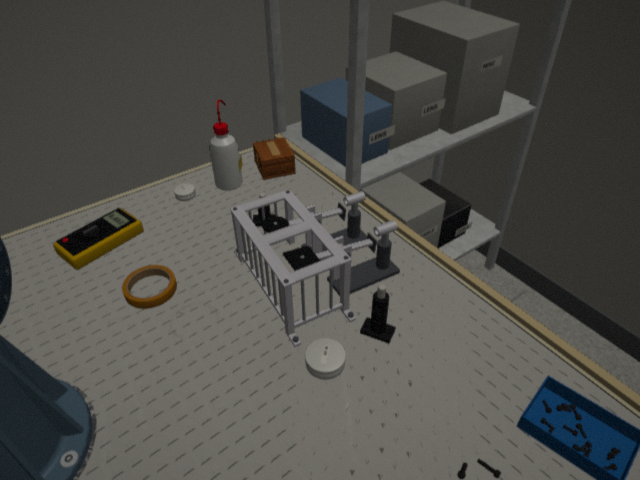

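View pics/side0.png

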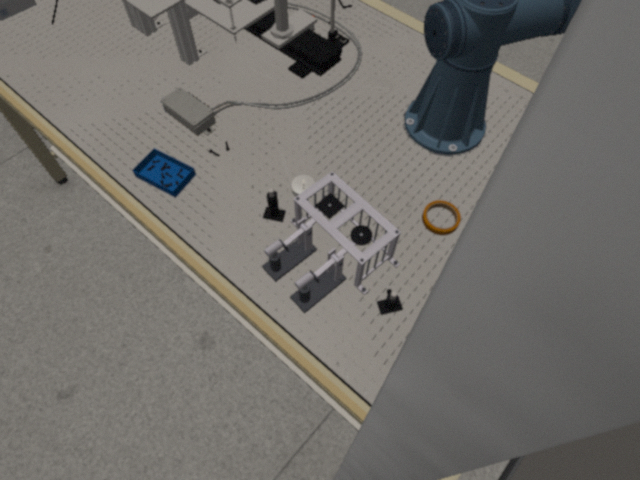

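The scene view shows the guard at about (233–350, 192–340) px, with the square pad at (302,258) and the round pad at (270,222). The side view agrees: square at (329,207), round at (362,235). The square pad is under the right (−y) window. I'll move above the guard with the fingers shut.

```bash
python3 -m jog '[{"dp":[-0.15,-0.133,-0.017],"twist":0},{"dp":[-0.15,-0.133,-0.017],"twist":0},{"dp":[-0.15,-0.133,-0.017],"twist":0},{"dp":[-0.15,-0.133,-0.017],"twist":0},{"dp":[-0.15,-0.133,-0.017],"twist":0}]' 1 20
python3 -m jog '[{"dp":[-0.15,-0.133,-0.017],"twist":0},{"dp":[-0.15,-0.133,-0.017],"twist":0},{"dp":[-0.15,-0.133,-0.017],"twist":0},{"dp":[-0.15,-0.133,-0.017],"twist":0},{"dp":[-0.15,-0.133,-0.017],"twist":0}]'
python3 -m jog '[{"dp":[0,0,0],"twist":-0.06},{"dp":[0,0,0],"twist":-0.06},{"dp":[0,0,0],"twist":0},{"dp":[0,0,0],"twist":0},{"dp":[0,0,0],"twist":0}]'
python3 - <<'E'
from h import *
s=arm.read_state(); print(s["tool_pos"],s["ee_rot"],s["wrist_force"],s["opening"])
K,R,t=cam("wrist"); print(-R.T@t)
n="wrist"; im=eyes.grab_frame(n); cv2.imwrite(f"pics/w1.png",im[:,:,::-1])
for k,z in dict(guard=0,main_shutter_pad=.103,probe_shutter_pad=.103).items():
    print(n,k,[(np.round(r["xy"],1),round(r["p"],2),onz(n,r["xy"],z).round(3)) for r in finder.pinpoint(n,k)[:2]])
E
```

```text
time_s: 1.68
tool_pos: [0.3245, 0.293, 0.2763]
ee_rot: [180.0, 0.1, 163.3]
wrist_force: [0.9, 0.6, 0.1]
opening: 0.0004
finger_force: 0.0
time_s: 2.3
tool_pos: [0.4825, 0.0367, 0.3018]
ee_rot: [180.0, 0.1, 163.2]
wrist_force: [1.1, 0.0, 0.1]
opening: -0.0002
finger_force: 0.0
time_s: 2.92
tool_pos: [0.4816, 0.0389, 0.3014]
ee_rot: [-180.0, 0.0, 174.0]
wrist_force: [-0.6, -0.3, -0.1]
opening: 0.0001
finger_force: 0.0
[0.48157484 0.03889101 0.30135937] [-1.79998693e+02  8.78529598e-03  1.73995460e+02] [-0.64772638 -0.30817202 -0.07573568] 9.662000184706591e-05
[0.40776537 0.04657814 0.42500134]
wrist guard [(array([312.7, 195.3]), 0.82, array([0.476, 0.038, 0.   ])), (array([160.8, 169.6]), 0.21, array([ 0.428, -0.133,  0.   ]))]
wrist main_shutter_pad [(array([257.1, 219.1]), 0.98, array([ 0.476, -0.012,  0.103]))]
wrist probe_shutter_pad [(array([364.1, 219.1]), 0.93, array([0.486, 0.085, 0.103]))]
```

View pics/w1.png

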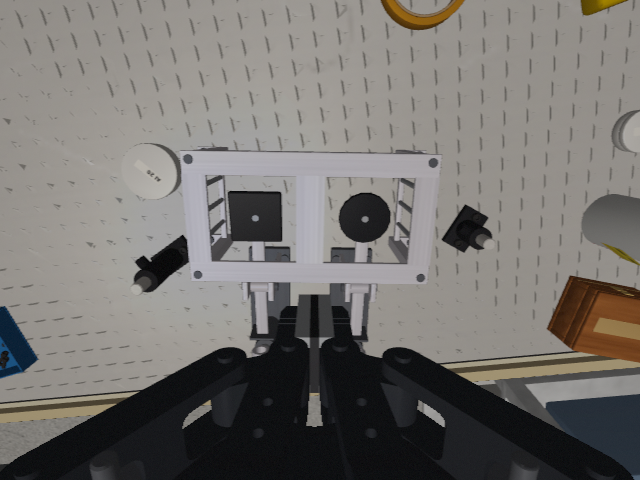

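The wrist view shows the plate's screws at about (188,159), (434,162), (420,278) and (197,275). The square pad is at (255,217), the round pad at (364,217), and the shut fingertips are near (314,300).

```bash
python3 - <<'E'
from h import *
n="wrist"
for nm,px in dict(screws=[(188,159),(434,162),(420,278),(197,275)],winR=[(205,176),(297,176),(299,263),(211,263)],winL=[(326,177),(418,179),(408,264),(326,263)]).items():
    P=np.array([onz(n,p,.12)[:2] for p in px]); print(nm,P.round(3).tolist(),"ctr",P.mean(0).round(4))
    a=P[1]-P[0]+P[2]-P[3]; print(" yaw",np.degrees(np.arctan2(-a[0],a[1])).round(2),"len",np.linalg.norm(a)/2,np.linalg.norm(P[3]-P[0]))
print(proj(n,[arm.read_state()["tool_pos"]+[0,0,-.019]]))
s=arm.read_state();yaw=np.radians(s["ee_rot"][2])
tx=np.array([np.cos(yaw),np.sin(yaw)]);ty=np.array([np.sin(yaw),-np.cos(yaw)])
for P in ([.476,-.012],[.486,.085]):
    d=P-s["tool_pos"][:2]; print("delta tool/0.3:",d@tx/.3,d@ty/.3)
E
```

```text
screws [[0.416, -0.058], [0.44, 0.143], [0.542, 0.13], [0.518, -0.071]] ctr [0.4791 0.0358]
 yaw -6.83 len 0.2028255458967787 0.10257373741137842
winR [[0.431, -0.047], [0.439, 0.029], [0.516, 0.022], [0.508, -0.057]] ctr [ 0.4737 -0.0131]
 yaw -6.08 len 0.07790766066006058 0.07717203086572261
winL [[0.443, 0.053], [0.453, 0.13], [0.528, 0.119], [0.519, 0.046]] ctr [0.4854 0.0871]
 yaw -7.07 len 0.07544244983045106 0.07637738336856877
[[313.90719382 311.45546612]]
delta tool/0.3: 0.0009754995559312491 -0.17036421295778578
delta tool/0.3: 0.0014927097968253501 0.15468238070091153
```

```bash
python3 -m jog '[{"dp":[0.003,-0.086,0],"twist":0},{"dp":[0.002,-0.086,0],"twist":0},{"dp":[0,0,0.13],"twist":0},{"dp":[0,0,0.13],"twist":0},{"dp":[0,0,0.10],"twist":0}]'
python3 -m jog '[{"dp":[0,0,0.08],"twist":0},{"dp":[0,0,0.05],"twist":0},{"dp":[0,0,0],"twist":0},{"dp":[0,0,0],"twist":0},{"dp":[0,0,0],"twist":0}]'
python3 - <<'E'
from h import *
s=arm.read_state(); print(s["tool_pos"],s["ee_rot"])
for n in("scene","side","wrist"):
    im=eyes.grab_frame(n); cv2.imwrite(f"pics/{n}2.png",im[:,:,::-1])
    print(n,[(np.round(r["xy"],1),round(r["p"],2),onz(n,r["xy"],.103).round(3)) for r in finder.pinpoint(n,"main_shutter_pad")[:2]])
a=cv2.imread("pics/scene2.png")[140:360,180:460];b=cv2.imread("pics/wrist2.png")
a=cv2.resize(a,(400,314));b=cv2.resize(b,(400,300))
c=np.zeros((314,800,3),np.uint8);c[:,:400]=a;c[:300,400:]=b;cv2.imwrite("pics/c2.png",c)
E
```

```text
time_s: 3.75
tool_pos: [0.4742, -0.0125, 0.1918]
ee_rot: [180.0, -0.1, 174.0]
wrist_force: [0.3, 0.0, 0.0]
opening: -0.0
finger_force: 0.0
time_s: 4.38
tool_pos: [0.4756, -0.0127, 0.1554]
ee_rot: [-180.0, 0.1, 174.0]
wrist_force: [-0.9, 0.3, -0.2]
opening: 0.0002
finger_force: 0.0
[ 0.47555588 -0.01272188  0.15541042] [-1.79977074e+02  1.20008335e-01  1.74025953e+02]
scene [(array([300.8, 259.7]), 0.76, array([ 0.469, -0.018,  0.103]))]
side [(array([328.6, 208.4]), 0.72, array([ 0.482, -0.011,  0.103]))]
wrist [(array([308.2, 280.2]), 0.95, array([ 0.473, -0.015,  0.103]))]
```

View pics/c2.png

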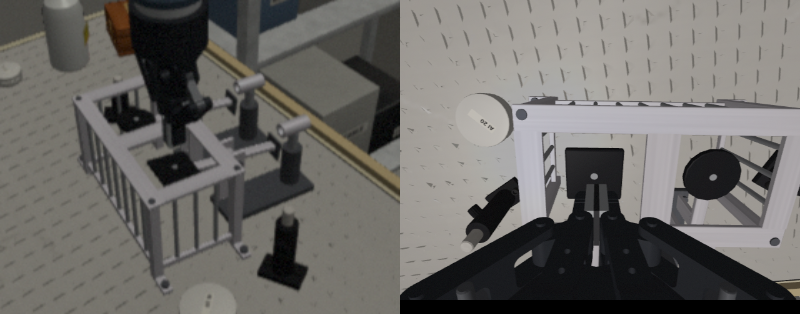

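The fingertips stand centred over the right window. I'll check the clearance of the linkage behind the tips before entering.

```bash
python3 - <<'E'
from h import *
a=cv2.imread("pics/scene2.png")[140:290,220:370];b=cv2.imread("pics/side2.png")[110:260,260:410]
c=np.hstack([cv2.resize(x,(400,400),interpolation=cv2.INTER_CUBIC) for x in(a,b)])
c=np.uint8(255*(c/255.)**.45)
s=arm.read_state();y=np.radians(s["ee_rot"][2]);ty=np.array([np.sin(y),-np.cos(y),0])
for i,(n,o) in enumerate((("scene",(220,140)),("side",(260,110)))):
    for h,col in((-.019,(0,0,255)),(.016,(0,255,0)),(.054,(255,0,0))):
        p=(proj(n,[s["tool_pos"]+[0,0,h]+k*.038*ty for k in(-1,1)])-o)*400/150+[400*i,0]
        cv2.line(c,*[tuple(map(int,q)) for q in p],col,1)
cv2.imwrite("pics/c3.png",c)
E
```

```text
(no output)
```

View pics/c3.png

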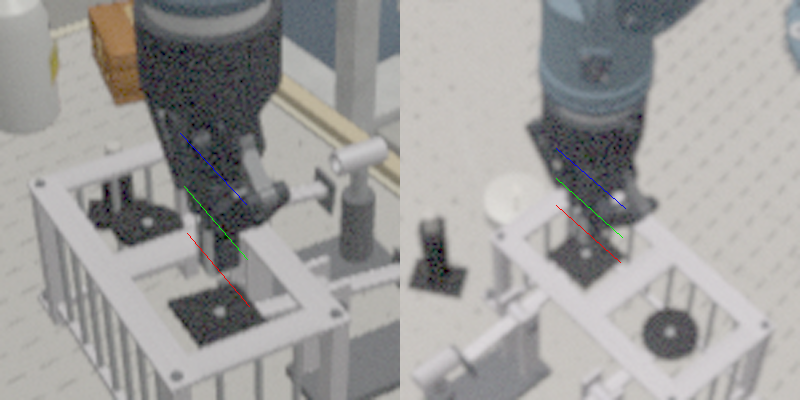

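The linkage knuckles clear the plate by about 20 mm at full press, so I'm descending.

```bash
python3 -m jog '[{"dp":[0,0,0.05],"twist":0},{"dp":[0,0,0.03],"twist":0},{"dp":[0,0,0.02],"twist":0},{"dp":[0,0,0.01],"twist":0},{"dp":[0,0,0.01],"twist":0}]'
python3 -m jog '[{"dp":[0,0,0.007],"twist":0},{"dp":[0,0,0.007],"twist":0},{"dp":[0,0,0.007],"twist":0},{"dp":[0,0,0.007],"twist":0},{"dp":[0,0,0.007],"twist":0}]'
```

```text
time_s: 5.3
tool_pos: [0.4748, -0.0125, 0.1183]
ee_rot: [-180.0, -0.0, 174.0]
wrist_force: [-2.1, 0.2, 3.2]
opening: 0.0003
finger_force: 1.4
time_s: 5.92
tool_pos: [0.4746, -0.0125, 0.1076]
ee_rot: [-180.0, -0.0, 174.0]
wrist_force: [-2.5, -0.1, 3.3]
opening: -0.0002
finger_force: 1.8
```

```bash
python3 -m jog '[{"dp":[0,0,0.004],"twist":0},{"dp":[0,0,0.003],"twist":0},{"dp":[0,0,0.002],"twist":0},{"dp":[0,0,0],"twist":0},{"dp":[0,0,0],"twist":0}]'
```

```text
time_s: 6.55
tool_pos: [0.4747, -0.0125, 0.1053]
ee_rot: [-180.0, -0.0, 174.0]
wrist_force: [-4.8, 0.8, 6.1]
opening: -0.0001
finger_force: 3.6
```

```bash
python3 -m jog '[{"dp":[0,0,0.003],"twist":0},{"dp":[0,0,0],"twist":0},{"dp":[0,0,0],"twist":0},{"dp":[0,0,0],"twist":0},{"dp":[0,0,0],"twist":0}]'
```

```text
time_s: 7.18
tool_pos: [0.4747, -0.0125, 0.1051]
ee_rot: [-180.0, -0.0, 174.0]
wrist_force: [-8.2, 0.9, 13.9]
opening: 0.0001
finger_force: 7.0
```

```bash
python3 -m jog '[{"dp":[0,0,0.003],"twist":0},{"dp":[0,0,0],"twist":0},{"dp":[0,0,0],"twist":0},{"dp":[0,0,0],"twist":0},{"dp":[0,0,0],"twist":0}]'
```

```text
time_s: 7.8
tool_pos: [0.4748, -0.0125, 0.1048]
ee_rot: [-180.0, -0.0, 174.0]
wrist_force: [-10.1, 1.1, 19.4]
opening: 0.0001
finger_force: 10.7
```

It's at its stop: the tip is at z≈0.086 and the force rises without travel. Now lifting, moving to the other window and checking.

```bash
python3 -m jog '[{"dp":[0,0,-0.02],"twist":0},{"dp":[0,0,-0.08],"twist":0},{"dp":[0,0,-0.08],"twist":0},{"dp":[0,0,-0.02],"twist":0},{"dp":[0,0,0],"twist":0}]'
python3 -m jog '[{"dp":[0,0.11,0],"twist":0},{"dp":[0,0.11,0],"twist":0},{"dp":[0,0.11,0],"twist":0},{"dp":[0,0,0],"twist":0},{"dp":[0,0,0],"twist":0}]'
python3 - <<'E'
from h import *
s=arm.read_state(); print(s["tool_pos"],s["ee_rot"])
n="wrist"; im=eyes.grab_frame(n); cv2.imwrite(f"pics/w4.png",im[:,:,::-1])
for k,z in(("main_shutter_pad",.086),("probe_shutter_pad",.103)):
    print(k,[(np.round(r["xy"],1),round(r["p"],2),onz(n,r["xy"],z).round(3)) for r in finder.pinpoint(n,k)[:2]])
E
```

```text
time_s: 8.43
tool_pos: [0.4751, -0.0126, 0.1632]
ee_rot: [-180.0, 0.1, 174.0]
wrist_force: [0.3, -0.3, -0.4]
opening: -0.0001
finger_force: 0.0
time_s: 9.05
tool_pos: [0.4846, 0.0856, 0.1623]
ee_rot: [-180.0, -0.1, 174.1]
wrist_force: [-0.7, 0.3, -0.4]
opening: -0.0001
finger_force: 0.0
[0.48455233 0.0856275  0.16233996] [-1.79974568e+02 -8.59099015e-02  1.74052513e+02]
main_shutter_pad [(array([143.4, 260.7]), 0.84, array([ 0.471, -0.014,  0.086]))]
probe_shutter_pad [(array([311.4, 277.6]), 0.88, array([0.486, 0.084, 0.103]))]
```

View pics/w4.png

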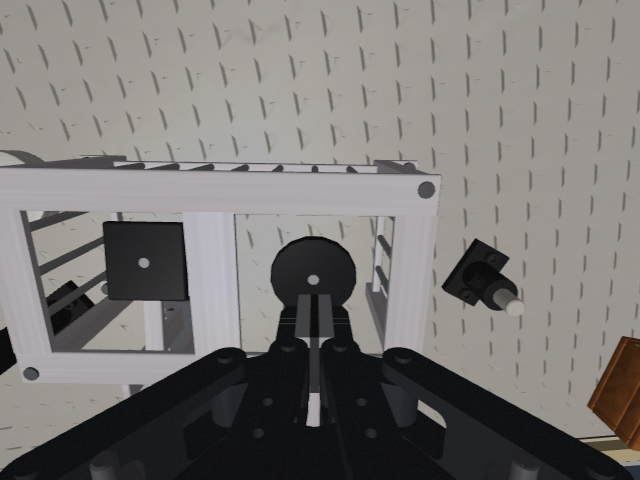

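The view shows the square pad sunk at (144,262) px and the round pad at (313,277) px under the tips. Pressing the round one.

```bash
python3 -m jog '[{"dp":[0,0,0.06],"twist":0},{"dp":[0,0,0.04],"twist":0},{"dp":[0,0,0.02],"twist":0},{"dp":[0,0,0.01],"twist":0},{"dp":[0,0,0.01],"twist":0}]'
python3 -m jog '[{"dp":[0,0,0.007],"twist":0},{"dp":[0,0,0.007],"twist":0},{"dp":[0,0,0.007],"twist":0},{"dp":[0,0,0.007],"twist":0},{"dp":[0,0,0.007],"twist":0}]'
```

```text
time_s: 9.82
tool_pos: [0.4853, 0.0859, 0.1215]
ee_rot: [-180.0, 0.0, 174.0]
wrist_force: [-2.6, -0.3, 2.1]
opening: -0.0
finger_force: 1.4
time_s: 10.45
tool_pos: [0.4849, 0.086, 0.1106]
ee_rot: [180.0, -0.0, 174.0]
wrist_force: [-2.3, 0.2, 4.2]
opening: 0.0002
finger_force: 1.8
```

```bash
python3 -m jog '[{"dp":[0,0,0.004],"twist":0},{"dp":[0,0,0.003],"twist":0},{"dp":[0,0,0.002],"twist":0},{"dp":[0,0,0],"twist":0},{"dp":[0,0,0],"twist":0}]'
```

```text
time_s: 11.08
tool_pos: [0.4856, 0.0858, 0.1081]
ee_rot: [-180.0, 0.1, 174.0]
wrist_force: [-0.3, -0.9, 0.2]
opening: -0.0001
finger_force: 0.1
```

```bash
python3 -m jog '[{"dp":[0,0,0.003],"twist":0},{"dp":[0,0,0.003],"twist":0},{"dp":[0,0,0.003],"twist":0},{"dp":[0,0,0],"twist":0},{"dp":[0,0,0],"twist":0}]'
```

```text
time_s: 11.7
tool_pos: [0.4855, 0.0858, 0.1055]
ee_rot: [-180.0, 0.1, 174.0]
wrist_force: [0.6, 0.1, 2.8]
opening: -0.0002
finger_force: 1.0
```

```bash
python3 -m jog '[{"dp":[0,0,0.003],"twist":0},{"dp":[0,0,0],"twist":0},{"dp":[0,0,0.003],"twist":0},{"dp":[0,0,0],"twist":0},{"dp":[0,0,0],"twist":0}]'
```

```text
time_s: 12.32
tool_pos: [0.4856, 0.0859, 0.1049]
ee_rot: [-180.0, 0.1, 174.0]
wrist_force: [-2.9, -0.8, 14.2]
opening: 0.0
finger_force: 7.1
```

```bash
python3 -m jog '[{"dp":[0,0,0.003],"twist":0},{"dp":[0,0,0],"twist":0},{"dp":[0,0,0],"twist":0},{"dp":[0,0,0],"twist":0},{"dp":[0,0,-0.01],"twist":0}]'
python3 -m jog '[{"dp":[0,0,-0.02],"twist":0},{"dp":[0,0,-0.08],"twist":0},{"dp":[0,0,-0.12],"twist":0},{"dp":[0,0,-0.15],"twist":0},{"dp":[0,0,-0.15],"twist":0}]'
python3 -m jog '[{"dp":[0,0,-0.1],"twist":0},{"dp":[0,-0.1,0],"twist":0},{"dp":[0,-0.06,0],"twist":0},{"dp":[0,0,0],"twist":0},{"dp":[0,0,0],"twist":0}]'
python3 - <<'E'
from h import *
s=arm.read_state(); print(s["time_s"],s["tool_pos"],s["ee_rot"])
n="wrist"; im=eyes.grab_frame(n); cv2.imwrite(f"pics/w5.png",im[:,:,::-1])
for k,z in(("main_shutter_pad",.086),("probe_shutter_pad",.086)):
    print(k,[(np.round(r["xy"],1),round(r["p"],2),onz(n,r["xy"],z).round(3)) for r in finder.pinpoint(n,k)[:2]])
E
```

```text
time_s: 12.95
tool_pos: [0.4851, 0.086, 0.1061]
ee_rot: [-180.0, 0.0, 174.0]
wrist_force: [-0.2, 1.2, -0.1]
opening: 0.0003
finger_force: 0.0
time_s: 13.58
tool_pos: [0.4844, 0.086, 0.2626]
ee_rot: [180.0, -0.1, 174.0]
wrist_force: [0.3, 0.3, 0.3]
opening: -0.0001
finger_force: 0.0
time_s: 14.2
tool_pos: [0.4799, 0.0387, 0.2914]
ee_rot: [180.0, -0.0, 174.0]
wrist_force: [0.2, -0.5, 0.1]
opening: -0.0003
finger_force: 0.0
14.2 [0.47990253 0.03868475 0.29139664] [ 1.79973919e+02 -4.14545863e-02  1.74016424e+02]
main_shutter_pad [(array([257.3, 209.5]), 0.59, array([ 0.467, -0.012,  0.086]))]
probe_shutter_pad [(array([362.5, 215. ]), 0.68, array([0.482, 0.084, 0.086]))]
```

View pics/w5.png

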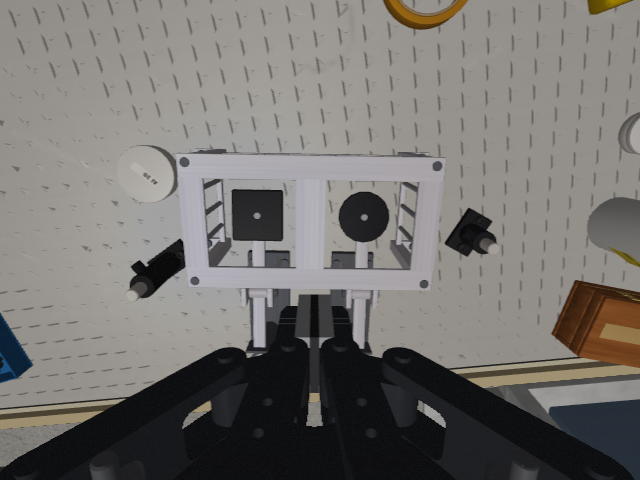

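Both pads sit level with each other and lower than before, at (257,215) and (364,216) px. The tin and both holders are where they stood. Handing in.

```bash
python3 -c "
from bench import arm
print(arm.hand_in())"
```

```text
the job is handed in; nothing more can be done
None
```

I pressed the square-pad lever and then the round-pad lever down to their stops and handed the job in at about 14 s; the tin and holders look unmoved and I saw no sign of guard contact, but hand-in gave no verdict.

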